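Prop the drying cabinet's door at the stay's middle hole

ROBOT

A 7-joint arm with a two-finger parallel gripper is mounted at the origin on a cart in front of the work surface, level with it; the furniture and walls round the work are solid. World frame = base frame: x ahead of the robot, y to its left, z up, the work surface at z = 0. Lengths are in m, angles in rad, forces in N, time in s.
With the tool pointing down it reaches from about 0.425 to 0.925 m from the base axis. Payload 6.8 kg.
Tool frame: the origin (TCP) lies at the very end of the fingers, on their centre line; the grasp point (between the pads) lies 19 mm behind it; z points along the fingers, y is the line along which they close (so a half turn about z gives the same grasp; the last joint's range is limited). The gripper opens to 85 mm and grips with 20 to 120 N. Pads are 22 mm wide; open, the fingers measure 114 mm over their backs; the gripper's body (76 mm by 85 mm) begins 54 mm behind the grasp point. The pads swing forward as they close: fully open they stand 13 mm farther back than shut.
Start: joints at [-1.426, 0.477, 0.022, 1.555, -0.011, 1.109, -0.083], TCP at [0.169, 0.654, 0.203] pointing down, gripper open.
Joint ranges: [-2.96, 2.96], [-0.34, 2.1], [-1.41, 1.46], [0.24, 2.44], [-1.37, 4.51], [0.17, 1.92], [-2.96, 2.96]. Speed limits (rad/s): [2.39, 2.39, 3.14, 3.14, 3.14, 3.14, 3.14].

INTERFACE

Orientations are given as a rotation vector (axis times angle).
In Python, from bench import r gives the robot as it stands.
- The arm moves only by the tool play_rows, never from a script. Its argument "targets" is text: rows parted by semicolons, each of 5 numbers parted by spaces: the closure, from -1 (fully open) to 1 (shut), then the shift along the tool's x, y, z in m, then the turn about the tool's z in rad. In form: gripper dx dy dz spin; .... A call has 1 to 8 rows; each row is the pose to reach, as a shift and turn from the pose commanded when the call began, along the tool's axes at that moment; what a row does not reach only later rows make up. A row lasts 1/12 s, in which the tool goes at most 41.7 mm and 7.16 degrees, less where a joint would pass 70% of its speed; a pose out of reach is approached as far as the arm can. A call with a gripper value outside its range is refused whole. The fingers move at their own pace and stop on an object; "squeeze" is the grip in N (left out, the last holds). Time passes only in rows, so rows that repeat a pose let the fingers close. It gives the time, the measured TCP pose, the force, the opening and the grip force at its end, in the units of the state.
- r.get_obs(): the state, without advancing time (a new reading comes with each control period).
- r.grab_frame(name): name is "scene" or "top" or "wrist"; returns the picture (384x512x3 uint8, red, green, blue); there is no depth.
- r.camera_info(name): a dict with "fov_y" (degrees; the focal length in pixels is half the picture's height over the tangent of half this angle, whatever the lens; pixels are square), "cx", "cy" (the principal point, pixels), "k1" (the pictures are not rectified: a ray, as slopes to the right and down, at radius r is drawn at 1 + k1 r^2 times it, then the intrinsics apply), "position" and "rotation" of the camera in the world. Camera axes: x right, y down, z forward; pixel columns grow to the right and rows downward; lengths in m; the calibration is good to about 2 mm. A picture is of the moment at which its call begins: read the wrist's pose just before it. camera_info takes no time and is no camera call; for the wrist camera it gives the pose at the moment of the call.
- r.hand_in(): hands the job in; it is judged then, once.
The state is a dict: "clock": time; "joints": joint angles; "qvel": joint speeds; "tau": joint torques, N m; "tcp_pos": TCP position; "orientation": TCP orientation; "contact_force": force on the tool from outside, world axes, zero at the start; "moment": the same for the moment, N m; "grip_width": finger opening in m; "gripper_force": force on a finger pad.
Only numpy, scipy, OpenCV 4.12 (cv2) and the standard library are available. Lean on these libraries where they do the work, as an engineer would, in place of code of your own. Each camera call takes 0.05 s, during which the arm holds its last target. There are 200 camera calls.

TASK

Prop the drying cabinet's self-closing door ajar so that the glassware can air: lift the perforated stay by its knob, push the door out with it, and drop the middle one of its five holes over the peg on the roof until the bar lies fully down and the peg holds the door, then let go. Work gently, as the peg plate and the stay bend easily, do not let the door slam, and leave the timer on the roof and the beaker beside the cabinet where they are.

Things in the scene. Friction and masses are not known exactly. Their poses are not given: they have to be found in the camera images.
- cabinet: glassware drying cabinet, fixed: white sheet-metal box with clear side windows and a glazed front door, 200 deep x 280 wide x 165 mm high. Origin at the centre of its underside; x from the door to the back, y to its left (hinge side), z up. Roof top at z = 165 mm. The door's upright hinge axis is at x = -109, y = +134 mm.
- door (a joint): glazed door, hinged at its left edge, opening towards the robot. Angle in rad: 0 shut, grows as it opens, stop at 1.2. A closer spring always pulls it shut: holding it open takes about 2.5 to 4 N pushed along the stay. At the middle hole it stands at 0.49 to 0.64; each hole farther from the pin opens it about 0.16 more.
- stay: flat steel bar 20 wide, 4 mm thick, five 9 mm holes, black knob at its free end; 0.11 to 0.19 kg. Origin: its tilt pin (z = 177.5 mm) in a clevis on the door's top, 190 mm from the hinge axis, level with that axis in x when the door is shut. x along the bar to the knob, z up. The knob end lifts up to 0.8 rad and falls if let go. Lowest, it is level, underside 10.5 mm above the roof.
- stay_middle_hole (a point): centre of the stay's middle hole, at the bar's underside, 149 mm along the stay's x from the pin. The holes lie on the bar's middle line at 97, 123, 149, 175 and 201 mm.
- stay_knob (a point): grip point on the axis of the stay's knob, 225 mm along the stay's x, 28 mm along its z. The knob is an upright cylinder 16 mm in diameter, from 12 to 42 mm above the middle of the bar's thickness. Gripped across the bar, it can tilt between the fingers. At the start the stay lies level beside the peg, swung towards the hinge side.
- stay_swivel (a joint): level swing of the stay about its clevis on the door, in rad: 0 when the bar stands square to the door, pointing back over the roof; grows as the knob swings towards the hinge side. The bar's yaw seen from the cabinet is this minus the door's angle. With the middle hole on the peg the bar points straight back within 0.06 rad.
- peg_plate: slotted aluminium plate, 64 x 30 x 4 mm, fixed to the roof behind the door, with an upright steel peg clamped in its slot. Origin at the middle of its underside, at x = -62, y = -28 mm of the cabinet, on the roof; x along the slot, as the cabinet's x. The plate and the stay bend if stay and peg press on each other with over 16 N.
- slot_middle (a point): middle of the slot, on the plate's top. The peg is clamped in the slot somewhere within 10 mm of this point, along the cabinet's x: where is not measured, it must be seen or felt. The peg is 7 mm thick, tapers to 5 mm over its last 1.5 mm and ends 21 mm above the roof; the nut round its foot ends 10 mm above the roof.
- timer: white kitchen-style countdown timer, 62 x 68 x 18 mm, loose on the cabinet's roof near its right rear corner; origin at the centre of its underside. To be left alone.
- beaker: low glass beaker with a pale filling, 55 x 60 x 70 mm, loose on the worktop left of the cabinet; origin at the centre of its underside. To be left alone.

How it is judged:
By the outcome, as a careful person would: the job done as asked, in the order asked, and still so for the second after the job is handed in, with the robot touching nothing.
It also fails if it takes over 58 s, if anything falls off the work surface, if the arm or the gripper's body presses on something with over 40 N, if the wrist force passes 120 N, or if a joint passes its speed limit or range.

## Working session

There is one attempt and no reset: what is moved stays moved. The work goes in short steps, Python scripts to look and compute and a tool call to move; the robot and the scene stay as the last step left them, time stands still between calls to the robot, and variables do not carry over. Pictures are saved under pics/ and viewed, at most 10 in all, crops included, and the job is handed in when it is done.

Besides the shell and the picture viewer there is one more tool, called by a JSON object that holds its "name" and its "arguments", one argument or row to a line. play_rows: Moves the arm, as the interface text tells. Its arguments: {"type":"object","properties":{"targets":{"type":"string"},"squeeze":{"type":"number"}},"required":["targets"]}

```bash
mkdir -p pics; ls
python3 - <<'E'
from bench import r
import cv2,numpy as np
for n in("scene","top"):
    print(n,r.camera_info(n)); im=r.grab_frame(n); cv2.imwrite(f"pics/{n}0.png",im[:,:,::-1])
o=r.get_obs();print(o)
E
```

```text
pics
scene {'fov_y': 49.982416477213135, 'cx': 261.7052672092407, 'cy': 187.82234391718924, 'k1': -0.11384082011735687, 'position': array([-0.19043515, -0.62551676,  0.59424775]), 'rotation': array([-1.83286191,  1.0263845 , -0.6458048 ])}
top {'fov_y': 54.03147763511463, 'cx': 249.97071156775448, 'cy': 189.3416835156836, 'k1': -0.08387654615125789, 'position': array([ 0.37475221, -0.17355288,  0.95899848]), 'rotation': array([-2.12742379,  2.12310175, -0.2302638 ])}
{'clock': 0.1, 'joints': array([-1.42609735,  0.47772335,  0.02233502,  1.55630991, -0.01147684,
        1.10928378, -0.08308121]), 'qvel': array([ 0.00040996, -0.0027704 ,  0.00027165, -0.0030522 ,  0.00122984,
        0.00046419,  0.00195751]), 'tau': array([ 3.86523083e-03, -5.97758353e+01,  1.61321584e+00, -2.81954241e+01,
        1.27581359e-02,  5.03261734e-03,  1.19579909e-05]), 'tcp_pos': array([0.16870332, 0.65300728, 0.20183688]), 'orientation': array([-3.95942504e-01, -3.11647147e+00,  2.50493572e-03]), 'contact_force': array([-0.32605122,  0.08260684, -0.20067037]), 'moment': array([-0.0271417 ,  0.01782318,  0.0473776 ]), 'gripper_force': 0.0, 'grip_width': 0.08572747703938217}
```

View pics/scene0.png

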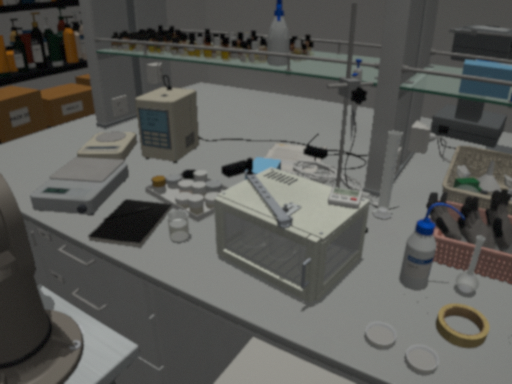

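View pics/top0.png

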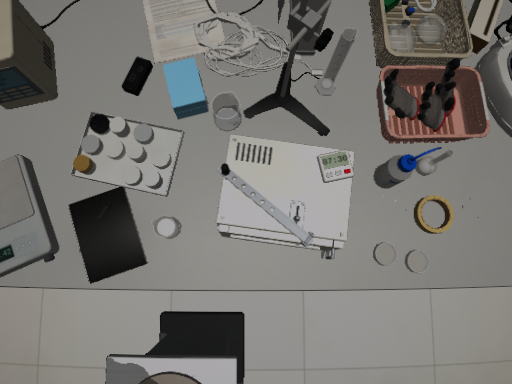

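The scene view shows the cabinet with its door shut and the stay lying diagonally on the roof. In the top view the clevis is near (310,238), the knob near (225,170), the peg near (297,212), and the timer at (336,166). Next I'll zoom in for the roof corners.

```bash
cat > h.py <<'E'
import numpy as np,cv2
from bench import r
from scipy.spatial.transform import Rotation as R
def K(c):
    f=192/np.tan(np.radians(c['fov_y'])/2); return np.array([[f,0,c['cx']],[0,f,c['cy']],[0,0,1.]])
def ray(c,uv):
    p=cv2.undistortPoints(np.array(uv,float).reshape(-1,1,2),K(c),np.array([c['k1'],0,0,0.]))[:,0]
    return np.c_[p,np.ones(len(p))]@R.from_rotvec(c['rotation']).as_matrix().T
def plane(c,uv,z):
    d=ray(c,uv); return c['position']+d*((z-c['position'][2])/d[:,2])[:,None]
def proj(c,P):
    m=R.from_rotvec(c['rotation']).as_matrix().T
    return cv2.projectPoints(np.array(P,float).reshape(-1,1,3),cv2.Rodrigues(m)[0],-m@c['position'],K(c),np.array([c['k1'],0,0,0.]))[0][:,0]
def tool(o): return R.from_rotvec(o['orientation']).as_matrix()
E
python3 - <<'E'
from h import *
im=cv2.imread('pics/top0.png')[125:265,205:370]
cv2.imwrite('pics/crop0.png',cv2.resize(im,None,fx=4.2,fy=4.2,interpolation=cv2.INTER_CUBIC))
c=r.camera_info('top')
print(plane(c,[(229,137),(354,152),(348,243),(219,228)],.165),plane(c,[(310,238)],.1775),plane(c,[(225,170)],.21))
E
```

```text
[[ 0.65215108 -0.14135758  0.165     ]
 [ 0.6196525  -0.4190812   0.165     ]
 [ 0.41907961 -0.39536596  0.165     ]
 [ 0.45076117 -0.12257783  0.165     ]] [[ 0.42901547 -0.31231688  0.1775    ]] [[ 0.56529355 -0.13584687  0.21      ]]
```

View pics/crop0.png

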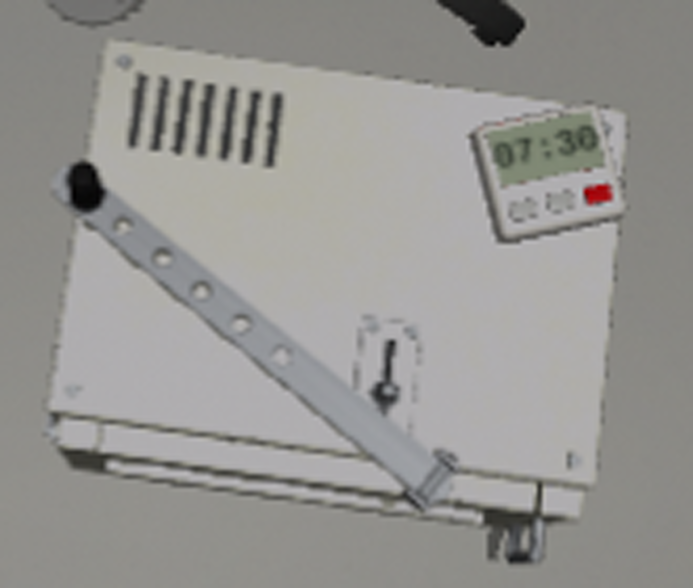

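The crop shows the roof corners at about (107,40), (627,113), (596,485) and (52,410). The knob top is at (86,182) and the peg and nut are near (384,388). Holes run from (123,226) to (281,357).

```bash
cat >> h.py <<'E'
def togo(o,P,yaw=None):
    """shift in tool axes to world TCP P, and spin to bring tool y across a bar of world yaw"""
    T=tool(o); d=T.T@(np.array(P)-o['tcp_pos'])
    s=None
    if yaw is not None:
        want=np.array([-np.sin(yaw),np.cos(yaw),0]); w=T.T@want; s=np.arctan2(-w[0],w[1]); s=(s+np.pi/2)%np.pi-np.pi/2
    return d.round(4),s
E
python3 - <<'E'
from h import *
c=r.camera_info('top')
f=lambda L:[((x+.5)/4.2-.5+205,(y+.5)/4.2-.5+125) for x,y in L]
W=plane(c,f([(107,40),(627,113),(596,485),(52,410)]),.165)[:,:2]
M=np.array([(.1,.14),(.1,-.14),(-.1,-.14),(-.1,.14)])
A,B=W-W.mean(0),M-M.mean(0)
th=np.arctan2((B[:,0]*A[:,1]-B[:,1]*A[:,0]).sum(),(A*B).sum())
Rm=np.array([[np.cos(th),-np.sin(th)],[np.sin(th),np.cos(th)]]); t=W.mean(0)
print('cab',t,th,'res',W-(M@Rm.T+t))
cab=lambda p:(p[:,:2]-t)@Rm
np.savez('cab.npz',t=t,th=th)
k=plane(c,f([(86,180)]),.2195);print('knob top',k,cab(k)); 
h=plane(c,f([(123,226),(163,259),(202,292),(242,325),(281,357)]),.1795);print('holes cab',cab(h))
print('peg nut?',cab(plane(c,f([(384,388),(387,380)]),.18)))
pin=np.array([-.109,-.056]);d=cab(h)[2]-pin;print('dist mid hole',np.hypot(*d),'yaw',np.arctan2(d[1],d[0]))
y=np.arctan2(d[1],d[0]); kn=pin+.225*np.array([np.cos(y),np.sin(y)]);print('knob model cab',kn,'world',kn@Rm.T+t)
o=r.get_obs();print(tool(o).round(3)); print(togo(o,[*(kn@Rm.T+t),.3],y+th),togo(o,[.5,.35,.35]))
E
```

```text
cab [ 0.54193574 -0.26831667] -0.1353852453903952 res [[-0.00108031 -0.00060823]
 [-0.0013702   0.00160176]
 [ 0.00126345  0.00107396]
 [ 0.00118706 -0.00206749]]
knob top [[ 0.56814856 -0.13644485  0.2195    ]] [[0.00817395 0.13420311]]
holes cab [[-0.00286429  0.11552859]
 [-0.01693114  0.09314637]
 [-0.03095936  0.07143442]
 [-0.04481815  0.04938369]
 [-0.05815547  0.02803604]]
peg nut? [[-0.06664192 -0.02469777]
 [-0.0624577  -0.02573258]]
dist mid hole 0.1494318342960211 yaw 1.021310168109268
knob model cab [0.00850605 0.13587842] world [ 0.56870374 -0.13482969]
[[-0.968  0.25  -0.   ]
 [ 0.25   0.968 -0.002]
 [-0.    -0.002 -1.   ]]
(array([-0.5843, -0.6629, -0.097 ]), np.float64(-1.1386680756940168)) (array([-0.3966, -0.2108, -0.1478]), None)
```

{"name": "play_rows", "arguments": {
  "targets": "-1 -0.28 -0.15 -0.14 0.9;-1 -0.28 -0.15 -0.14 0.9;-1 -0.28 -0.15 -0.14 0.9;-1 -0.28 -0.15 -0.14 0.9;-1 -0.28 -0.15 -0.14 0.9;-1 -0.28 -0.15 -0.14 0.9;-1 -0.28 -0.15 -0.14 0.9;-1 -0.28 -0.15 -0.14 0.9"
}}

```text
clock: 0.77
tcp_pos: [0.394, 0.4451, 0.3377]
orientation: [-1.721, -2.628, 0.001]
contact_force: [0.8, 0.8, 0.0]
grip_width: 0.0856
gripper_force: 0.0
```

Run:
```python
from h import *
o=r.get_obs();print(o['tcp_pos'],o['joints'],o['clock']);print(togo(o,[.5687,-.1348,.30],1.0213-.1354))
```

```text
[0.39399607 0.44510479 0.33768798] [-1.19601282  0.25022907  0.30766525  1.59168913 -0.07782937  1.31228792
 -0.46588658] 0.7667
(array([-0.6014, -0.0718,  0.0378]), np.float64(1.0963952469907254))
```

{"name": "play_rows", "arguments": {
  "targets": "-1 -0.6 -0.072 0.01 1.1;-1 -0.6 -0.072 0.01 1.1;-1 -0.6 -0.072 0.01 1.1;-1 -0.6 -0.072 0.01 1.1;-1 -0.6 -0.072 0.01 1.1;-1 -0.6 -0.072 0.01 1.1;-1 -0.6 -0.072 0.01 1.1;-1 -0.6 -0.072 0.01 1.1"
}}

```text
clock: 1.43
tcp_pos: [0.491, 0.1262, 0.3314]
orientation: [-2.769, -1.482, 0.0]
contact_force: [0.4, 0.2, 0.4]
grip_width: 0.0855
gripper_force: 0.0
```

Run:
```python
from h import *
o=r.get_obs();print(o['tcp_pos'],o['joints'],o['clock']);print(togo(o,[.5687,-.1348,.30],1.0213-.1354))
```

```text
[0.49101986 0.12619338 0.33144659] [-0.93410626  0.08424388  0.61053849  1.80599911 -0.05108066  1.26705963
 -0.89790774] 1.4333
(array([-0.1741,  0.2094,  0.0313]), np.float64(0.09692611061218548))
```

{"name": "play_rows", "arguments": {
  "targets": "-1 -0.174 0.209 0.03 0.1;-1 -0.174 0.209 0.03 0.1;-1 -0.174 0.209 0.03 0.1;-1 -0.174 0.209 0.03 0.1;-1 -0.174 0.209 0.03 0.1;-1 -0.174 0.209 0.03 0.1;-1 -0.174 0.209 0.03 0.1;-1 -0.174 0.209 0.03 0.1"
}}

```text
clock: 2.1
tcp_pos: [0.5693, -0.1387, 0.3009]
orientation: [2.84, 1.337, -0.004]
contact_force: [-0.5, -0.3, -0.6]
grip_width: 0.0852
gripper_force: 0.0
```

Run:
```python
from h import *
o=r.get_obs();c=r.camera_info('wrist');im=r.grab_frame('wrist');cv2.imwrite('pics/w1.png',im[:,:,::-1])
print(o['tcp_pos'],o['joints'],o['clock']);print(togo(o,[.5687,-.1348,.30],1.0213-.1354)); print(c)
np.savez('w1.npz',**c)
```

```text
[ 0.56931597 -0.13870549  0.30088702] [-0.48320494  0.30902751  0.79070628  1.68910479 -0.22652571  1.23975567
 -0.33252842] 2.1
(array([ 0.0026, -0.003 ,  0.0009]), np.float64(-0.005673783218806072))
{'fov_y': 67.99633783232989, 'cx': 254.61092437540233, 'cy': 194.05506106757124, 'k1': -0.04160081070405694, 'position': array([ 0.61886899, -0.08033153,  0.47094543]), 'rotation': array([ 2.68211197, -0.96389157, -0.14761711])}
```

View pics/w1.png

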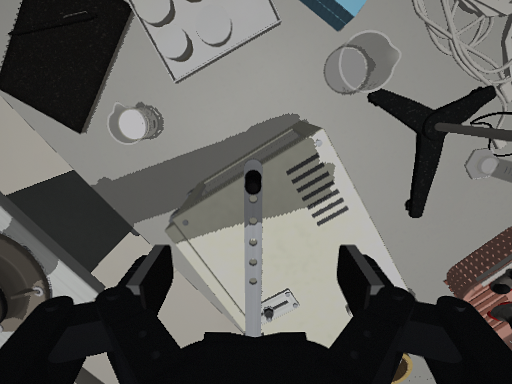

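The wrist view shows the knob at (253,180) between the open fingers with the bar vertical, and the peg at about (268,314). I'll refine the peg and knob positions.

Run:
```python
from h import *
c=dict(np.load('w1.npz'));g=np.load('cab.npz');t,th=g['t'],g['th'];Rm=R.from_rotvec([0,0,th]).as_matrix()[:2,:2]
im=cv2.imread('pics/w1.png');gr=cv2.cvtColor(im,6)
a=cv2.resize(im[275:345,225:310],None,fx=7,fy=7,interpolation=cv2.INTER_CUBIC)
cv2.imwrite('pics/peg1.png',a)
m=(gr[160:200,235:272]<40).astype('uint8');ys,xs=np.nonzero(m);print('knob px',xs.min()+235,xs.max()+235,ys.min()+160,ys.max()+160)
for uv in[(253.5,181)]: print(plane(c,[uv],.2055))
w=lambda x,y,z:[*(Rm@[x,y]+t),z]
for x in(-.072,-.067,-.062,-.057):
  print(x,proj(c,[w(x,-.028,.169),w(x,-.028,.175),w(x,-.028,.186)]).round(1).tolist())
print(proj(c,[w(-.1,.14,.165),w(.1,.14,.165)]),proj(c,[w(-.062+i*.032,-.028+j*.015,.169) for i in(-1,1) for j in(-1,1)]))
```

```text
knob px 245 260 170 194
[[ 0.5732591  -0.13417744  0.2055    ]]
-0.072 [[265.2, 312.5], [265.4, 315.8], [265.7, 322.0]]
-0.067 [[268.5, 310.8], [268.7, 314.1], [269.1, 320.3]]
-0.062 [[271.8, 309.2], [272.1, 312.4], [272.6, 318.5]]
-0.057 [[275.2, 307.5], [275.5, 310.7], [276.2, 316.8]]
[[169.91585791 219.50869556]
 [322.39667838 126.83437964]] [[256.77045448 327.53944094]
 [244.57437193 311.78141401]
 [299.283276   306.4210851 ]
 [287.73758945 289.69424826]]
```

View pics/peg1.png

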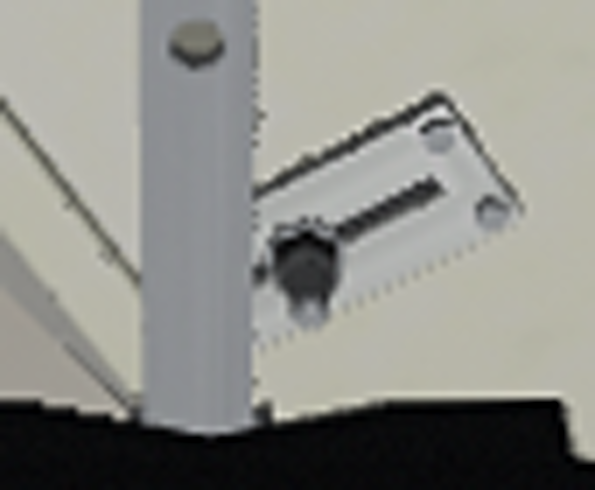

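The peg tip is at about (269.7,320.1), which puts it at cabinet x ≈ -0.067 m. That lies within the slot range. Now I'll descend on the knob.

Run:
```python
from h import *
o=r.get_obs();print(o['tcp_pos'],togo(o,[.570,-.135,.188],.886))
```

```text
[ 0.56937925 -0.13551188  0.30092607] (array([0.001 , 0.0002, 0.1129]), np.float64(-0.0031690403265596245))
```

{"name": "play_rows", "arguments": {
  "targets": "0.1 0.001 0 0.03 0;0.1 0.001 0 0.06 0;0.1 0.001 0 0.09 0;0.1 0.001 0 0.105 0;0.1 0.001 0 0.113 0;0.1 0.001 0 0.113 0;0.1 0.001 0 0.113 0",
  "squeeze": 25
}}

```text
clock: 2.73
tcp_pos: [0.5711, -0.1305, 0.1892]
orientation: [2.836, 1.352, 0.001]
contact_force: [0.2, 0.4, 0.9]
grip_width: 0.0383
gripper_force: 0.0
```

{"name": "play_rows", "arguments": {
  "targets": "0.4 0 0 0 0;0.7 0 0 0 0;1 0 0 0 0;1 0 0 0 0;1 0 0 0 0;1 0 0 0 0",
  "squeeze": 25
}}

```text
clock: 3.23
tcp_pos: [0.5708, -0.1312, 0.1888]
orientation: [2.836, 1.351, 0.001]
contact_force: [-0.1, -0.5, -0.0]
grip_width: 0.0003
gripper_force: 0.0
```

Run:
```python
from h import *
o=r.get_obs();print(o);c=r.camera_info('wrist');np.savez('w2.npz',**c);im=r.grab_frame('wrist');cv2.imwrite('pics/w2.png',im[:,:,::-1])
```

```text
{'clock': 3.2333, 'joints': array([-0.43506975,  0.41568571,  0.73166051,  1.82666213, -0.32218231,
        1.02109689, -0.2568351 ]), 'qvel': array([ 0.00124949,  0.00440609, -0.00021043,  0.00319442,  0.00011563,
        0.00105523, -0.00029795]), 'tau': array([-1.24449434e-02, -4.36254966e+01,  9.06876415e+00, -2.54888892e+01,
        1.17397661e-02,  4.03316308e-04, -9.40956052e-04]), 'tcp_pos': array([ 0.57079205, -0.13117462,  0.18883325]), 'orientation': array([2.83643667e+00, 1.35057113e+00, 5.59565773e-04]), 'contact_force': array([-0.11037694, -0.46691381, -0.00920413]), 'moment': array([-0.01414192, -0.03910869, -0.03143423]), 'gripper_force': 0.0, 'grip_width': 0.0003414932962753465}
```

View pics/w2.png

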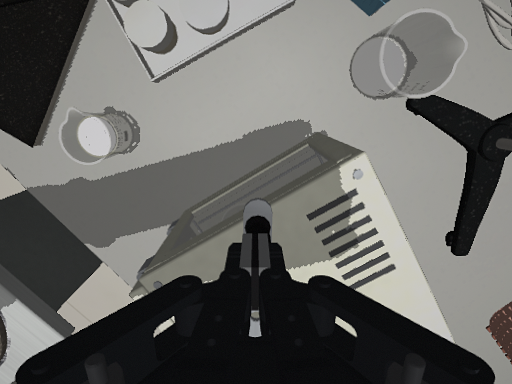

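The fingers closed just short of the knob, toward the pin. The knob is at (257,222), beyond the fingertips at about (257,250). I'll measure that offset.

Run:
```python
from h import *
o=r.get_obs();c=dict(np.load('w2.npz'));T=tool(o)
print(T.round(3));print(proj(c,[o['tcp_pos'],o['tcp_pos']-.019*T[:,2]]))
gr=cv2.cvtColor(cv2.imread('pics/w2.png'),6)
print(gr[190:262:3,257],'\n',gr[222,235:280])
for z,v in((.2195,235),(.1895,215),(.2055,222),(.1795,200)): 
  p=plane(c,[(257,v)],z);print(z,v,p,(p-o['tcp_pos'])@T)
c1=dict(np.load('w1.npz')); print(c1['position'],c['position'],c['rotation'])
```

```text
[[ 0.63   0.776  0.   ]
 [ 0.776 -0.63   0.   ]
 [ 0.     0.    -1.   ]]
[[252.80843095 227.63705354]
 [252.59065158 240.87290474]]
[ 87  94  95  87 113 112 109 107  99   9   9   7   6  10   6   7   8   7
   8   8   9   9   8  10] 
 [ 75  76  79  85  96 105 114 120 110 105  99  36   8  10   7   7   8  12
   7   8   9   8   7   6   7   8  10   8   9   8   9   9   8   1  69 105
 105 123 129 129 128 128 128 128 127]
0.2195 235 [[ 0.57862225 -0.12547411  0.2195    ]] [[ 0.00939505  0.00247516 -0.03074234]]
0.1895 215 [[ 0.57862821 -0.1258207   0.1895    ]] [[ 0.00912378  0.00269406 -0.00074236]]
0.2055 222 [[ 0.57974286 -0.12424992  0.2055    ]] [[ 0.011049    0.00257127 -0.016742  ]]
0.1795 200 [[ 0.58293194 -0.12060384  0.1795    ]] [[0.01588455 0.00274445 0.00925899]]
[ 0.61886899 -0.08033153  0.47094543] [ 0.6196152  -0.07300516  0.35918425] [ 2.68979809 -0.95335846 -0.14574959]
```

Run:
```python
from h import *
c=r.camera_info('scene');im=r.grab_frame('scene')[:,:,::-1].copy();cv2.imwrite('pics/s2.png',im)
o=r.get_obs();print(proj(c,[o['tcp_pos'],[.5687,-.1348,.2195]]))
u,v=proj(c,[o['tcp_pos']])[0].astype(int)
a=cv2.resize(im[v-50:v+50,u-66:u+66],(396*2//2,300),interpolation=cv2.INTER_CUBIC)
w=cv2.imread('pics/w2.png')[190:320,170:342]
b=cv2.resize(w,(396,300),interpolation=cv2.INTER_CUBIC)
t=r.grab_frame('top')[:,:,::-1][125:265,190:375];t=cv2.resize(t,(396,300),interpolation=cv2.INTER_CUBIC)
cv2.imwrite('pics/m2.png',np.vstack([np.hstack([a,b]),np.hstack([t,np.zeros_like(t)])]));print(u,v)
cw=dict(np.load('w2.npz'));m=R.from_rotvec(cw['rotation']).as_matrix()
for P in([.5687,-.1348,.2195],[.5687,-.1348,.1895]): print((np.array(P)-cw['position'])@m)
```

```text
[[247.62017946 168.77040626]
 [248.36991212 157.50989809]]
247 168
[-0.00054682  0.0349311   0.15716923]
[-0.00052944  0.02601458  0.18581352]
```

View pics/m2.png

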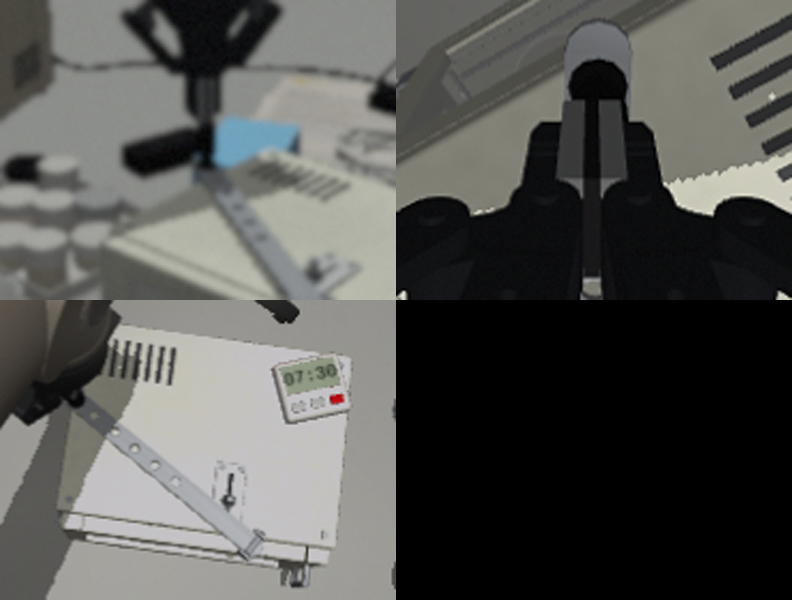

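Both views show the closed fingertips just on top of the knob, about 30 mm higher than I expected. I'll reopen and descend alongside the knob, watching the force.

{"name": "play_rows", "arguments": {
  "targets": "0.1 0 0 -0.004 0;0.1 0 0 -0.004 0;0.1 0 0 -0.004 0;0.1 0 0 0.004 0;0.1 0 0 0.012 0;0.1 0 0 0.02 0;0.1 0 0 0.02 0;0.1 0 0 0.02 0"
}}

```text
clock: 4.05
tcp_pos: [0.57, -0.1311, 0.1676]
orientation: [-2.836, -1.35, 0.003]
contact_force: [0.1, 0.4, -0.4]
grip_width: 0.0384
gripper_force: 0.0
```

Run:
```python
from h import *
o=r.get_obs();print(o['tcp_pos'],o['contact_force'],o['grip_width'])
c=r.camera_info('scene');im=r.grab_frame('scene')[:,:,::-1].copy()
u,v=proj(c,[o['tcp_pos']])[0].astype(int)
a=cv2.resize(im[v-50:v+50,u-66:u+66],(396,300),interpolation=cv2.INTER_CUBIC)
w=r.grab_frame('wrist')[:,:,::-1][170:330,150:361]
b=cv2.resize(w,(396,300),interpolation=cv2.INTER_CUBIC)
cv2.imwrite('pics/m3.png',np.hstack([a,b]));print(u,v)
```

```text
[ 0.57003195 -0.13108647  0.16759447] [ 0.10236447  0.38691443 -0.37809393] 0.03843365776757012
247 176
```

View pics/m3.png

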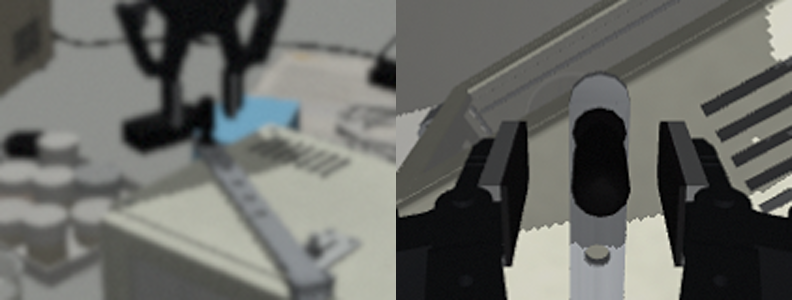

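The knob is clear between the open pads, and the tips are about halfway down it. I'll go 11 mm lower and close.

{"name": "play_rows", "arguments": {
  "targets": "0.1 0 0.001 0.006 0;0.1 0 0.001 0.011 0;0.4 0 0.001 0.011 0;0.7 0 0.001 0.011 0;1 0 0.001 0.011 0;1 0 0.001 0.011 0;1 0 0.001 0.011 0;1 0 0.001 0.011 0",
  "squeeze": 25
}}

```text
clock: 4.82
tcp_pos: [0.5714, -0.1319, 0.1577]
orientation: [2.837, 1.35, -0.0]
contact_force: [0.2, -0.1, 0.3]
grip_width: 0.0148
gripper_force: 24.3
```

Run:
```python
from h import *
o=r.get_obs();print(o['tcp_pos'],o['contact_force'],o['grip_width'],o['gripper_force'])
```

```text
[ 0.57140261 -0.13191672  0.15768138] [ 0.24149194 -0.07880715  0.32802952] 0.014788754360199536 24.341940481681377
```

The knob is gripped (width 14.8 mm, 24 N). Next I'll plan the lift, push and swing from the linkage geometry.

```bash
cat >> h.py <<'E'
g=np.load('cab.npz');t0,th=g['t'],float(g['th']);Rm=R.from_rotvec([0,0,th]).as_matrix()[:2,:2]
Z0=.1577;HZ=.031;PEG=np.array([-.067,-.028]);E0=np.array([.0039,-.0003])
def pin(a): return np.array([-.109-.19*np.sin(a),.134-.19*np.cos(a)])
def tcp(a,p,t,e=E0):
    u=np.array([np.cos(p),np.sin(p)]);n=np.array([-u[1],u[0]])
    k=pin(a)+(.225*np.cos(t)-HZ*np.sin(t)+e[0])*u+e[1]*n
    return np.array([*(Rm@k+t0),Z0+.225*np.sin(t)+HZ*(np.cos(t)-1)])
def clr(a,p,t):
    d=PEG-pin(a);s=d@[np.cos(p),np.sin(p)];l=d@[-np.sin(p),np.cos(p)]
    return round(s*np.tan(t)-.0105,4),round(abs(l),4)
def rows(q0,qs,x0=None):
    P0=tcp(*q0);y=q0[1]+th;T=np.array([[np.cos(y),np.sin(y),0],[np.sin(y),-np.cos(y),0],[0,0,-1]])
    for q in qs: print(np.round(T.T@(tcp(*q)-P0),4),round(q0[1]-q[1],3),'q',np.round(q,3),'clr,lat',clr(*q))
def solve():
    from scipy.optimize import brentq
    a=brentq(lambda a:np.linalg.norm(pin(a)-PEG)-.149,.3,.9);d=PEG-pin(a);return a,np.arctan2(d[1],d[0])
E
python3 - <<'E'
from h import *
o=r.get_obs();print(solve(),tcp(0,1.0213,0),o['tcp_pos'])
a,p=solve()
rows((0,1.0213,0),[(0,1.0213,t) for t in np.linspace(0,.36,9)[1:]])
q0=np.array((0,1.0213,.36));q1=np.array((a,p,.30))
L=[q0+(q1-q0)*s for s in np.linspace(0,1,25)]
for i in range(0,24,8): print(); rows(L[i],L[i+1:i+9])
E
```

```text
(0.597681163396195, np.float64(-0.03314623957193316)) [ 0.57140493 -0.13200039  0.1577    ] [ 0.57140261 -0.13191672  0.15768138]
[-0.0016 -0.     -0.0101] 0.0 q [0.    1.021 0.045] clr,lat (np.float64(-0.0084), np.float64(0.0212))
[-0.0037 -0.     -0.0201] 0.0 q [0.    1.021 0.09 ] clr,lat (np.float64(-0.0064), np.float64(0.0212))
[-0.0062 -0.     -0.03  ] 0.0 q [0.    1.021 0.135] clr,lat (np.float64(-0.0043), np.float64(0.0212))
[-0.0092 -0.     -0.0398] 0.0 q [0.    1.021 0.18 ] clr,lat (np.float64(-0.0022), np.float64(0.0212))
[-0.0126 -0.     -0.0494] 0.0 q [0.    1.021 0.225] clr,lat (np.float64(-0.0), np.float64(0.0212))
[-0.0164 -0.     -0.0589] 0.0 q [0.    1.021 0.27 ] clr,lat (np.float64(0.0022), np.float64(0.0212))
[-0.0207 -0.     -0.0682] 0.0 q [0.    1.021 0.315] clr,lat (np.float64(0.0044), np.float64(0.0212))
[-0.0253 -0.     -0.0773] 0.0 q [0.    1.021 0.36 ] clr,lat (np.float64(0.0067), np.float64(0.0212))

[-0.0024  0.0049  0.0005] 0.044 q [0.025 0.977 0.358] clr,lat (np.float64(0.0079), np.float64(0.0231))
[-0.005   0.0097  0.001 ] 0.088 q [0.05  0.933 0.355] cl
[... 1609 characters left out ...]
0.001 ] 0.088 q [0.448 0.23  0.315] clr,lat (np.float64(0.0296), np.float64(0.0194))
[-0.0114  0.0177  0.0015] 0.132 q [0.473 0.187 0.312] clr,lat (np.float64(0.0307), np.float64(0.0168))
[-0.0159  0.0234  0.002 ] 0.176 q [0.498 0.143 0.31 ] clr,lat (np.float64(0.0318), np.float64(0.014))
[-0.0207  0.0289  0.0026] 0.22 q [0.523 0.099 0.308] clr,lat (np.float64(0.0328), np.float64(0.0109))
[-0.0258  0.0343  0.0031] 0.264 q [0.548 0.055 0.305] clr,lat (np.float64(0.0338), np.float64(0.0075))
[-0.0311  0.0396  0.0036] 0.308 q [0.573 0.011 0.302] clr,lat (np.float64(0.0347), np.float64(0.0039))
[-0.0368  0.0446  0.0041] 0.351 q [ 0.598 -0.033  0.3  ] clr,lat (np.float64(0.0356), np.float64(0.0))
```

{"name": "play_rows", "arguments": {
  "targets": "1 -0.002 0 -0.010 0;1 -0.004 0 -0.020 0;1 -0.006 0 -0.030 0;1 -0.009 0 -0.040 0;1 -0.013 0 -0.049 0;1 -0.016 0 -0.059 0;1 -0.021 0 -0.068 0;1 -0.025 0 -0.077 0"
}}

```text
clock: 5.48
tcp_pos: [0.556, -0.1512, 0.236]
orientation: [2.836, 1.351, 0.003]
contact_force: [1.9, 2.6, -0.5]
grip_width: 0.015
gripper_force: 24.4
```

Run:
```python
from h import *
o=r.get_obs();print(o['tcp_pos'],tcp(0,1.0213,.36),o['contact_force'],o['moment'],o['grip_width'],o['gripper_force'])
```

```text
[ 0.55604746 -0.15117455  0.23599907] [ 0.55537297 -0.15162894  0.2349745 ] [ 1.90133315  2.5656174  -0.52411243] [ 0.43578553 -0.41748173 -0.00912818] 0.014964593175104504 24.433744121342897
```

{"name": "play_rows", "arguments": {
  "targets": "1 -0.002 0.005 0.0005 0.044;1 -0.005 0.010 0.001 0.088;1 -0.008 0.0145 0.0015 0.132;1 -0.011 0.019 0.002 0.176;1 -0.015 0.024 0.0025 0.22;1 -0.0185 0.028 0.003 0.264;1 -0.0225 0.0325 0.0035 0.308;1 -0.027 0.037 0.004 0.351"
}}

```text
clock: 6.15
tcp_pos: [0.5686, -0.1956, 0.2317]
orientation: [3.028, 0.833, 0.003]
contact_force: [3.4, 2.3, 1.4]
grip_width: 0.0149
gripper_force: 24.6
```

{"name": "play_rows", "arguments": {
  "targets": "1 -0.003 0.0055 0.0005 0.044;1 -0.006 0.0105 0.001 0.088;1 -0.010 0.016 0.0015 0.132;1 -0.0135 0.021 0.002 0.176;1 -0.018 0.026 0.0025 0.22;1 -0.0225 0.031 0.003 0.264;1 -0.027 0.036 0.0035 0.308;1 -0.032 0.0405 0.004 0.351"
}}

```text
clock: 6.82
tcp_pos: [0.5618, -0.2474, 0.2279]
orientation: [3.127, 0.29, 0.004]
contact_force: [4.9, 0.6, 1.7]
grip_width: 0.0153
gripper_force: 24.7
```

Run:
```python
from h import *
o=r.get_obs();print(o['tcp_pos'],tcp(.398,.318,.32),o['contact_force'],o['moment'],o['grip_width'],o['gripper_force'],togo(o,tcp(.598,-.033,.3),-.033+th))
```

```text
[ 0.56175225 -0.24744621  0.22785107] [ 0.55974053 -0.24700974  0.22690377] [4.94185026 0.64336728 1.68873516] [ 0.04453699 -0.65968618  0.01185344] 0.015265670995667299 24.663935399148613 (array([-0.0389,  0.0435,  0.005 ]), np.float64(0.35347843180745997))
```

{"name": "play_rows", "arguments": {
  "targets": "1 -0.0035 0.006 0.0005 0.044;1 -0.0075 0.012 0.001 0.088;1 -0.0115 0.0175 0.0015 0.132;1 -0.016 0.0235 0.002 0.176;1 -0.021 0.029 0.0025 0.22;1 -0.026 0.0345 0.003 0.264;1 -0.0315 0.0395 0.0035 0.308;1 -0.038 0.0445 0.004 0.352"
}}

```text
clock: 7.48
tcp_pos: [0.5315, -0.2982, 0.2229]
orientation: [3.13, -0.265, 0.001]
contact_force: [5.2, -0.5, 2.5]
grip_width: 0.0151
gripper_force: 24.7
```

Run:
```python
from h import *
o=r.get_obs();a,p=solve();print(o['clock'],o['tcp_pos'],tcp(a,p,.3),o['contact_force'],o['moment'],o['grip_width'])
rows((a,p,.3),[(a,p,t) for t in (.28,.26,.24,.22,.2,.18,.16,.15)])
print(togo(o,tcp(a,p,.15),p+th))
```

```text
7.4833 [ 0.53153246 -0.29823904  0.22285071] [ 0.53154904 -0.29749283  0.22280748] [ 5.23613156 -0.49622291  2.53900239] [-0.07044995 -0.66223599  0.07908671] 0.0151457033331566
[ 0.0019 -0.      0.0041] 0.0 q [ 0.598 -0.033  0.28 ] clr,lat (np.float64(0.0323), np.float64(0.0))
[ 0.0037 -0.      0.0083] 0.0 q [ 0.598 -0.033  0.26 ] clr,lat (np.float64(0.0291), np.float64(0.0))
[0.0054 0.     0.0125] 0.0 q [ 0.598 -0.033  0.24 ] clr,lat (np.float64(0.026), np.float64(0.0))
[0.007  0.     0.0168] 0.0 q [ 0.598 -0.033  0.22 ] clr,lat (np.float64(0.0228), np.float64(0.0))
[0.0086 0.     0.021 ] 0.0 q [ 0.598 -0.033  0.2  ] clr,lat (np.float64(0.0197), np.float64(0.0))
[ 0.01   -0.      0.0253] 0.0 q [ 0.598 -0.033  0.18 ] clr,lat (np.float64(0.0166), np.float64(0.0))
[ 0.0114 -0.      0.0297] 0.0 q [ 0.598 -0.033  0.16 ] clr,lat (np.float64(0.0135), np.float64(0.0))
[0.0121 0.     0.0318] 0.0 q [ 0.598 -0.033  0.15 ] clr,lat (np.float64(0.012), np.float64(0.0))
(array([ 0.0119, -0.0008,  0.0319]), np.float64(-0.000600112659792984))
```

{"name": "play_rows", "arguments": {
  "targets": "1 0.002 0 0.004 0;1 0.0035 0 0.008 0;1 0.0055 0 0.0125 0;1 0.007 0 0.017 0;1 0.0085 0 0.021 0;1 0.010 0 0.025 0;1 0.0115 0 0.0295 0;1 0.012 0 0.032 0"
}}

```text
clock: 8.15
tcp_pos: [0.5437, -0.2991, 0.1898]
orientation: [-3.131, 0.258, 0.001]
contact_force: [4.4, -0.7, 1.5]
grip_width: 0.0151
gripper_force: 24.7
```

Run:
```python
from h import *
o=r.get_obs();a,p=solve();print(o['clock'],o['tcp_pos'],tcp(a,p,.15),o['contact_force'])
w=lambda x,y,z:[*(Rm@[x,y]+t0),z]
P=pin(a);u=np.array([np.cos(p),np.sin(p)])
def onbar(s,t=.15,h=.002): k=P+u*(s*np.cos(t)-h*np.sin(t)); return w(*k,.1775+s*np.sin(t)+h*np.cos(t))
pan=[]
for n,sz in(('top',(48,36)),('scene',(40,30)),('wrist',(80,60))):
    c=r.camera_info(n);im=r.grab_frame(n)[:,:,::-1].copy();cv2.imwrite(f'pics/{n}4.png',im);np.savez(f'{n}4.npz',**c)
    q=proj(c,[onbar(s) for s in(97,123,149e0,175,201) ] if 0 else [onbar(s/1e3) for s in(97,123,149,175,201)]);pt=proj(c,[w(*PEG,.186),w(*PEG,.175)])
    print(n,q.round(1).tolist(),'peg',pt.round(1).tolist())
    x,y=q[2].astype(int);x0,y0=max(x-sz[0],0),max(y-sz[1],0)
    cr=im[y0:y+sz[1],x0:x+sz[0]];print('crop',x0,y0,cr.shape,'scale',400/(2*sz[0]))
    s=400/(2*sz[0]);pan.append(cv2.copyMakeBorder(cv2.resize(cr,None,fx=s,fy=s,interpolation=cv2.INTER_CUBIC),0,300,0,400,0)[:300,:400])
cv2.imwrite('pics/m4.png',np.vstack([np.hstack(pan[:2]),np.hstack([pan[2],pan[2]*0])]))
```

```text
8.15 [ 0.54367991 -0.29910815  0.18979345] [ 0.54342962 -0.29951426  0.19097548] [ 4.40244983 -0.67426698  1.48321543]
top [[294.8, 242.3], [296.9, 229.7], [299.0, 217.0], [301.1, 204.4], [303.1, 191.8]] peg [[298.0, 217.0], [297.3, 217.7]]
crop 250 181 (72, 96, 3) scale 4.166666666666667
scene [[268.6, 209.4], [276.9, 202.9], [284.9, 196.7], [292.5, 190.8], [299.9, 185.0]] peg [[285.2, 203.2], [285.0, 207.8]]
crop 244 166 (60, 80, 3) scale 5.0
wrist [[253.1, 377.8], [253.2, 357.1], [253.3, 333.7], [253.3, 307.2], [253.4, 276.9]] peg [[253.4, 315.7], [253.4, 305.9]]
crop 173 273 (111, 160, 3) scale 2.5
```

View pics/m4.png

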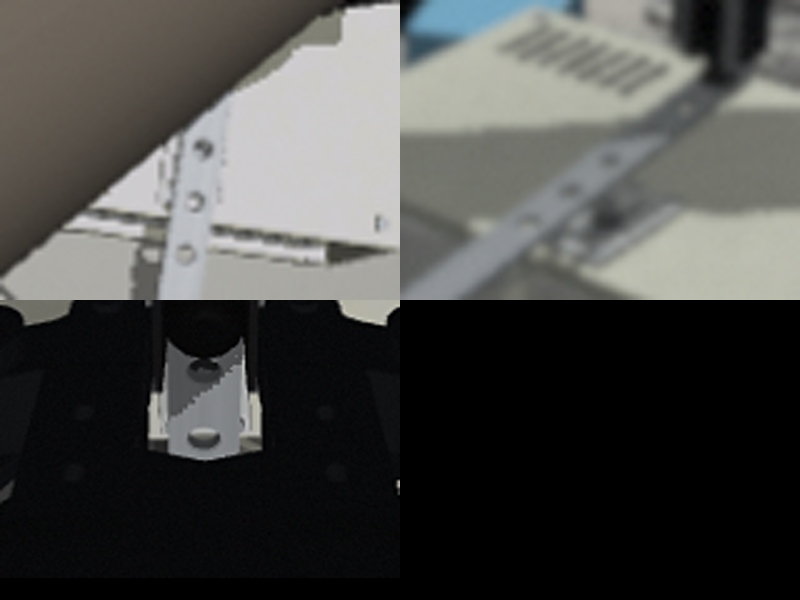

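The top panel shows the middle hole at about (299.0,216.5), which matches the model (299.0,217.0), with the peg partly visible inside it. I'll check that hole numerically and plan the lowering steps.

Run:
```python
from h import *
g=cv2.cvtColor(cv2.imread('pics/top4.png'),6);print(g[211:223,292:306]);print(g[225:235,291:303])
g0=cv2.cvtColor(cv2.imread('pics/top0.png'),6);print('top0 peg',g0[203:228,290:304])
c=dict(np.load('top4.npz'));w=lambda x,y,z:[*(Rm@[x,y]+t0),z]
print(proj(c,[w(x,-.028,z) for x in(-.067,-.062) for z in(.169,.175,.186)]).round(1).tolist())
a,p=solve();o=r.get_obs()
rows((a,p,.15),[(a,p,t) for t in(.13,.11,.09,.08,.07,.06,.05,.04,.02,0)]);print(togo(o,tcp(a,p,.1),p+th))
```

```text
[[ 50  55  67 109 172 193 192 191 192 194 192 189 196 202]
 [ 69  95 113 168 194 194 191 190 192 194 192 188 196 202]
 [123 123 169 193 194 190 184 186 192 193 191 187 197 203]
 [166 137 176 193 188 161 145 157 179 190 190 183 195 203]
 [166 129 173 193 160  98 102 120 135 176 190 189 199 204]
 [166 142 178 194 147 105 103 110  97 163 190 182 195 204]
 [159 153 183 193 174 166 141  94 106 170 189 178 195 204]
 [124 149 183 192 185 174 154 121 147 183 189 192 201 204]
 [122 168 193 192 193 183 163 171 189 191 189 175 192 203]
 [138 177 191 192 193 190 191 194 194 191 192 174 191 203]
 [129 172 192 192 193 191 191 194 193 190 191 200 204 203]
 [143 179 192 192 192 191 191 194 193 190 194 201 204 204]]
[[123 169 192 192 192 191 190 194 194 191 188 183]
 [146 175 192 189 187 180 179 190 194 190 191 169]
 [147 168 192 182 163 134 130 166 188 190 192 182]
 [153 175 192 185 163 150 136 119 169 189 194 178]
 [146 183 192 184 196 204 163 122 169 187 195 178]
 [142 182 191 177 184 186 152 145 178 187 195 203]
 [169 192 191 183 169 135 135 168 185 188 198 204]
 [174 190 191 191 191 190 193 193 
[... 2077 characters left out ...]
0014), np.float64(0.0))
[ 0.0044 -0.      0.0176] 0.0 q [ 0.598 -0.033  0.07 ] clr,lat (np.float64(-0.0001), np.float64(0.0))
[ 0.0049 -0.      0.0198] 0.0 q [ 0.598 -0.033  0.06 ] clr,lat (np.float64(-0.0015), np.float64(0.0))
[ 0.0053 -0.      0.0221] 0.0 q [ 0.598 -0.033  0.05 ] clr,lat (np.float64(-0.003), np.float64(0.0))
[ 0.0057 -0.      0.0243] 0.0 q [ 0.598 -0.033  0.04 ] clr,lat (np.float64(-0.0045), np.float64(0.0))
[ 0.0065 -0.      0.0288] 0.0 q [ 0.598 -0.033  0.02 ] clr,lat (np.float64(-0.0075), np.float64(0.0))
[0.0072 0.     0.0333] 0.0 q [ 0.598 -0.033  0.   ] clr,lat (np.float64(-0.0105), np.float64(0.0))
(array([0.0031, 0.0002, 0.0104]), np.float64(0.0032595533684403044))
```

Comparing the hole and the peg tip in the same top-camera frame, the hole sits about 2.5 mm too far back relative to the peg. The wrist view gives the same sign. I'll push out by that amount and then lower gently.

```bash
sed -i 's/PEG=np.array(.*;E0/PEG=np.array([-.0695,-.0276]);E0/' h.py
python3 - <<'E'
from h import *
a,p=solve();print(a,p);o=r.get_obs();print(o['tcp_pos'],o['contact_force'])
for t in(.12,.1,.09,.08,.07,.06): print(t,togo(o,tcp(a,p,t),p+th))
E
```

```text
0.6133730523332068 -0.04185719524956837
[ 0.54335048 -0.29934866  0.19036126] [ 2.54950365 -0.76899984  0.33132547]
0.12 (array([-0.0006,  0.0005,  0.0059]), np.float64(0.01197050799286803))
0.1 (array([0.0005, 0.0005, 0.0104]), np.float64(0.01197050799286803))
0.09 (array([0.0011, 0.0005, 0.0126]), np.float64(0.01197050799286803))
0.08 (array([0.0016, 0.0005, 0.0148]), np.float64(0.01197050799286803))
0.07 (array([0.002 , 0.0005, 0.017 ]), np.float64(0.01197050799286803))
0.06 (array([0.0025, 0.0005, 0.0192]), np.float64(0.01197050799286803))
```

{"name": "play_rows", "arguments": {
  "targets": "1 -0.001 0.0005 0.003 0.012;1 -0.0005 0.0005 0.006 0.012;1 0.0005 0.0005 0.0095 0.012;1 0.001 0.0005 0.0125 0.012;1 0.001 0.0005 0.0125 0.012;1 0.001 0.0005 0.0125 0.012"
}}

```text
clock: 8.8
tcp_pos: [0.5442, -0.2999, 0.1778]
orientation: [-3.129, 0.278, 0.001]
contact_force: [4.6, -0.3, 0.3]
grip_width: 0.0149
gripper_force: 24.7
```

{"name": "play_rows", "arguments": {
  "targets": "1 0.0005 0 0.001 0;1 0.0005 0 0.002 0;1 0.001 0 0.003 0;1 0.001 0 0.004 0;1 0.001 0 0.004 0"
}}

```text
clock: 9.22
tcp_pos: [0.5454, -0.3002, 0.1739]
orientation: [-3.129, 0.278, 0.0]
contact_force: [4.2, -0.8, 0.7]
grip_width: 0.0151
gripper_force: 24.7
```

Run:
```python
from h import *
a,p=solve();o=r.get_obs();print(o['tcp_pos'],o['contact_force'],o['moment'],o['grip_width'])
for t in(.07,.06,.05,.03,.0): print(t,togo(o,tcp(a,p,t),p+th))
```

```text
[ 0.54536835 -0.30016549  0.17391302] [ 4.21695512 -0.75456959  0.74861809] [-0.1202965  -0.5960136  -0.00484778] 0.015077319818597846
0.07 (array([-0.0001,  0.    ,  0.0006]), np.float64(8.469223254170544e-05))
0.06 (array([0.0004, 0.    , 0.0028]), np.float64(8.469223254170544e-05))
0.05 (array([0.0008, 0.    , 0.005 ]), np.float64(8.469223254170544e-05))
0.03 (array([0.0016, 0.    , 0.0095]), np.float64(8.469223254170544e-05))
0.0 (array([0.0026, 0.    , 0.0162]), np.float64(8.469223254170544e-05))
```

{"name": "play_rows", "arguments": {
  "targets": "1 0 0 0.001 0;1 0.0005 0 0.002 0;1 0.0005 0 0.003 0;1 0.0005 0 0.003 0"
}}

```text
clock: 9.55
tcp_pos: [0.5458, -0.3003, 0.1709]
orientation: [-3.129, 0.278, 0.0]
contact_force: [4.5, -1.3, 0.3]
grip_width: 0.0151
gripper_force: 24.7
```

{"name": "play_rows", "arguments": {
  "targets": "1 0 0 0.001 0;1 0.0005 0 0.0015 0;1 0.0005 0 0.002 0;1 0.0005 0 0.002 0"
}}

```text
clock: 9.88
tcp_pos: [0.5463, -0.3004, 0.169]
orientation: [-3.129, 0.278, 0.0]
contact_force: [4.0, -1.5, 0.3]
grip_width: 0.0151
gripper_force: 24.7
```

{"name": "play_rows", "arguments": {
  "targets": "1 0 0.0005 0.001 0;1 0.0005 0.0005 0.002 0;1 0.0005 0.0005 0.003 0;1 0.0005 0.0005 0.003 0"
}}

```text
clock: 10.22
tcp_pos: [0.5467, -0.3009, 0.1659]
orientation: [-3.129, 0.278, 0.0]
contact_force: [4.0, -0.8, 0.5]
grip_width: 0.015
gripper_force: 24.7
```

{"name": "play_rows", "arguments": {
  "targets": "1 0 0 0.001 0;1 0.0005 0 0.002 0;1 0.0005 0 0.003 0;1 0.0005 0 0.003 0"
}}

```text
clock: 10.55
tcp_pos: [0.5472, -0.301, 0.1629]
orientation: [-3.129, 0.278, 0.0]
contact_force: [3.9, -1.1, -0.3]
grip_width: 0.0155
gripper_force: 24.7
```

{"name": "play_rows", "arguments": {
  "targets": "1 0 0 0.001 0;1 0.0005 0 0.002 0;1 0.0005 0 0.003 0;1 0.0005 0 0.004 0;1 0.0005 0 0.0045 0;1 0.0005 0 0.0045 0"
}}

```text
clock: 11.05
tcp_pos: [0.5478, -0.3012, 0.1586]
orientation: [3.129, -0.278, 0.0]
contact_force: [4.3, -0.2, 0.7]
grip_width: 0.0152
gripper_force: 24.7
```

Run:
```python
from h import *
a,p=solve();o=r.get_obs();print(o['tcp_pos'],tcp(a,p,0),o['contact_force'],o['moment'],o['grip_width'])
```

```text
[ 0.54778353 -0.30121454  0.15858233] [ 0.54794184 -0.3006665   0.1577    ] [ 4.31886175 -0.23470819  0.67904686] [-0.11346082 -0.63857766 -0.0314045 ] 0.015179427026406352
```

Nearly down. I'll ease the bar onto the peg: the push force should drop to about zero within about 2 mm.

{"name": "play_rows", "arguments": {
  "targets": "1 0.0003 0 0.0003 0;1 0.0006 0 0.0006 0;1 0.0009 0 0.001 0;1 0.0012 0 0.001 0;1 0.0012 0 0.001 0"
}}

```text
clock: 11.47
tcp_pos: [0.5483, -0.3012, 0.1574]
orientation: [-3.129, 0.278, 0.002]
contact_force: [1.3, 0.9, 1.6]
grip_width: 0.015
gripper_force: 24.8
```

{"name": "play_rows", "arguments": {
  "targets": "1 0.0003 0 0 0;1 0.0006 0 0 0;1 0.0009 0 0 0;1 0.001 0 0 0;1 0.001 0 0 0"
}}

```text
clock: 11.88
tcp_pos: [0.5486, -0.3012, 0.1572]
orientation: [-3.128, 0.279, 0.004]
contact_force: [-5.4, 2.7, 2.3]
grip_width: 0.0152
gripper_force: 24.9
```

The peg resists, so it is engaged. I'll relax the pull and open slowly.

{"name": "play_rows", "arguments": {
  "targets": "1 -0.0005 0 0 0;1 -0.0008 0 0 0;1 -0.0008 0 0 0"
}}

```text
clock: 12.13
tcp_pos: [0.5486, -0.3012, 0.1573]
orientation: [-3.129, 0.278, 0.001]
contact_force: [-3.7, 2.7, 1.6]
grip_width: 0.015
gripper_force: 24.8
```

{"name": "play_rows", "arguments": {
  "targets": "0.7 0 0 0 0;0.5 0 0 0 0;0.3 0 0 0 0;0.2 0 0 0 0;0.1 0 0 0 0;0.1 0 0 0 0;0.1 0 0 0 0;0.1 0 0 0 0"
}}

```text
clock: 12.8
tcp_pos: [0.5492, -0.3015, 0.1576]
orientation: [3.129, -0.278, 0.0]
contact_force: [0.2, -0.2, -0.4]
grip_width: 0.0386
gripper_force: 0.0
```

{"name": "play_rows", "arguments": {
  "targets": "0.1 0 0 -0.01 0;0.1 0 0 -0.025 0;0.1 0 0 -0.05 0;0.1 0 0 -0.08 0;0.1 0 0 -0.12 0;0.1 0 0 -0.16 0;0.1 0 0 -0.16 0;0.1 0 0 -0.16 0"
}}

```text
clock: 13.47
tcp_pos: [0.5499, -0.3027, 0.3209]
orientation: [3.128, -0.278, 0.008]
contact_force: [-0.2, 0.1, -0.6]
grip_width: 0.0386
gripper_force: 0.0
```

Run:
```python
from h import *
o=r.get_obs();print(o['clock'],o['tcp_pos'],o['contact_force'])
c=r.camera_info('wrist')
a=r.grab_frame('wrist')[:,:,::-1];s=r.grab_frame('scene')[:,:,::-1];s=s[130:300,190:390]
cv2.imwrite('pics/f.png',np.hstack([cv2.resize(a,(400,300),interpolation=cv2.INTER_AREA),cv2.resize(s,(400,340))[:300]]))
```

```text
13.4667 [ 0.54993648 -0.30274414  0.32086474] [-0.24579187  0.0544031  -0.56792789]
```

View pics/f.png

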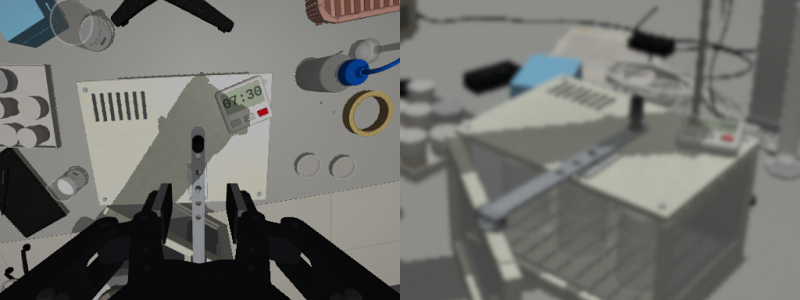

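The final view shows the door standing ajar with the bar flat on the roof over the peg. The timer and beaker haven't moved, and the gripper is clear.

```bash
python3 -c "
from bench import r
print(r.hand_in())"
```

```text
the job is handed in; nothing more can be done
None
```

The door is propped ajar at about 0.6 rad with the stay's middle hole over the peg and the bar fully down; I let go, backed the gripper clear, left the timer and beaker alone, and handed in at about 13.5 s.

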